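# Brace the sample jar and unscrew its tight cap

### The job

Pull the capped square jar up off the sprung rail and seat it fully down in the square bracing socket on the bench, keeping it upright and its cap on. Then, with the jar braced there, twist the tight cap anticlockwise until its threads let go, lift it straight off and finish while still holding it in the gripper, level and one to two centimetres above the open mouth, with the jar still seated. Leave the open jar in its place on the rail and do not disturb the loose things around.

Things in the scene. Friction and masses are not known exactly. Their poses are not given: they have to be found in the camera images.
- rail: Fixed aluminium bench rail 80 x 270 mm, base 10 mm high, side lips to 16 mm. Origin: centre of underside; y runs along it. Two stations at its y = +67 and -67 mm, each between two dark housings (to 32 mm high) with sprung balls that snap into a jar's waist groove and let go when it is pulled straight up (about 10 to 20 N with the jar's weight; clear of the rail after 25 mm).
- jar: The capped jar, loose, 180 to 300 g: white, square body 52 x 52 mm, 48 mm high, waist groove 3 mm deep at 8 to 22 mm; round neck above (33 mm across, 41 mm over its threads). Origin: centre of underside, z up, x and y square to its sides. Starts in either rail station, underside 10 mm above the bench, sides parallel to the rail; fits the socket any of four ways round.
- cap: The jar's loose screw cap, 40 g: grey, ribbed, 50 mm across, 20 mm high. Origin: centre of its lower rim, closed 49 mm above the jar's underside (1 mm above its shoulder). Bayonet threads: turned anticlockwise seen from above (positive about z) it lets go about 40 degrees from closed and meets a stop at about 85, so turn about 70 (the jar gives 5 in its socket). Starts within 5 degrees of closed.
- cap_top (a point): Centre of the cap's flat top, 20 mm above its rim. A sprung seal below presses up on the closed cap with about 20 N, so it is tight (roughly 0.3 N m to turn), and lifts it up to 2 mm when the threads let go. While closed, the cap holds firmly enough to pull the jar off the rail and carry it by the cap.
- jar_mouth (a point): Centre of the jar's mouth, the top of its neck, 63 mm above its underside; lifted straight up by 14 mm from closed, the cap's rim is level with it.
- socket: Fixed dark steel bracing socket bolted to the bench: base plate 112 x 112 x 8 mm, square pocket 56.5 x 56.5 mm, straight walls to 28 mm and a flared mouth (about 70 mm wide) to 36 mm above the bench. Origin: centre of underside; x and y square to the pocket's walls.
- socket_floor (a point): Centre of the pocket's floor, 8 mm above the bench, where the centre of the jar's underside must come.
- open_jar: A second jar without a cap, same size and shape as the first, loose in the rail's other station; it stays there.
- tape_roll: Loose roll of tape, 94 mm across, 25 mm high, lying on the bench; to be left alone. Origin: underside.
- resin_cup: Loose clear mixing cup, 62 mm across, 53 mm high; to be left alone. Origin: underside.
- gear_grey: Loose grey gear, 46 mm across, 16 mm high; to be left alone. Origin: underside.
- tile_b: Loose wooden tile, 45 x 60 x 8 mm; to be left alone. Origin: underside.

How it is judged:
By the outcome, as a careful person would: the job done as asked, in the order asked, and still so for the second after the job is handed in, while the arm keeps its last pose, push and grip.
It also fails if it takes over 48 s, if anything falls off the work surface, if the arm or the gripper's body presses on something with over 40 N, if the wrist force passes 120 N, or if a joint passes its speed limit or range.

### The arm

A 6-joint arm with a two-finger parallel gripper is mounted at the origin on a cart in front of the work surface, level with it; the furniture and walls round the work are solid. World frame = base frame: x ahead of the robot, y to its left, z up, the work surface at z = 0. Lengths are in mm, angles in rad, forces in N, time in s.
With the tool pointing down it reaches from about 350 to 975 mm from the base axis. Payload 7.1 kg.
Tool frame: the origin (TCP) lies midway between the tips of the shut fingers; the grasp point (between the pads) lies ctrl.grip_point_offset behind it (ctrl.grip_point_offset is the distance from the TCP to the grasp point, in mm); z points along the fingers, y is the line along which they close (so a half turn about z gives the same grasp; the last joint's range is limited). The gripper opens to 88 mm and grips with 3 to 60 N. Pads are 20 mm wide; open, the fingers measure 115 mm over their backs; the gripper's body (75 mm by 178 mm) begins 61 mm behind the grasp point.
Start: joints at [-1.214, 0.423, 1.63, -0, 1.089, -0.019], TCP at [229.402, -581.36, 222.675] pointing down, gripper open.
Joint ranges: [-3, 3], [-0.9, 2.11], [0.09, 2.58], [-1.31, 4.45], [0.11, 2.69], [-2.54, 2.54]. Speed limits (rad/s): [2.39, 2.39, 3.01, 3.14, 3.14, 3.14].

### API

Orientations are given as a rotation vector (axis times angle).
In Python, from workcell import ctrl, get_image, close_job, finder gives the robot as it stands.
- The arm moves only by the tool servo_tool, never from a script. Its argument "deltas" is a list of rows, each a list of 2 entries, a list of its own where there are three numbers: the shift along the tool's x, y, z in mm, then the turn, a rotation vector about the tool's x, y, z in rad. A call has 1 to 5 rows; each row is the pose to reach, as a shift and turn from the pose commanded when the call began, along the tool's axes at that moment; what a row does not reach only later rows make up. A row lasts 1/12 s, in which the tool goes at most 41.7 mm and 7.16 degrees, less where a joint would pass 70% of its speed; a pose out of reach is approached as far as the arm can. A call with a gripper value outside its range is refused whole. "grip" is the closure, from -1 (fully open) to 1 (shut), so that 0 is half open, set as the call begins (left out, the last holds). The fingers move at their own pace and stop on an object; the grip force is fixed at half the most. Time passes only in rows, so rows that repeat a pose let the fingers close. It gives the time, the measured TCP pose, the force, the opening and the grip force at its end, in the units of the state.
- ctrl.get_obs(): the state, without advancing time (a new reading comes with each control period).
- get_image(name): name is "scene" or "top"; returns a dict with "frame" (384x512x3 uint8, blue, green, red), "depth" (384x512 float32, mm along the optical axis (not along the pixel's ray), 0 where there is no reading), "K" (3x3 intrinsics, pixels), "pose" (4x4, takes a point from camera to world coordinates). Camera axes: x right, y down, z forward; pixel columns grow to the right and rows downward; lengths in mm; the calibration is good to about 2 mm. A picture is of the moment at which its call begins.
- close_job(): hands the job in; it is judged then, once.
Trained networks look in a picture, given as the dict that the camera call returned (one of the last four; its "shot" number tells which), for a name from the list of things; names that differ only in an ending like _2 or _b are one class to them, and where a whole thing is asked for, a point or a joint stands for the part that bears it (a point fixed in the world has none). Each returns a list of dicts, best first, with "score" (0 to 1); they miss things now and then, are a little off and sometimes report something else, mostly with a low value. They report only what shows in the picture. A call takes as long as a camera call.
- finder.search_frame(query, picture): "rect" ([centre column, centre row, width, height] as shares, 0 to 1, of the picture: columns of its width, rows of its height, round what is visible of it).
- finder.silhouettes(query, picture): "mask" (384x512 bool, what is visible of it) and "rect" ([centre column, centre row, width, height] as shares, 0 to 1, of the picture: columns of its width, rows of its height, round what is visible of it).
The state is a dict: "t": time; "qpos": joint angles; "qvel": joint speeds; "joint_torque": joint torques, N m; "ee_pos": TCP position; "orientation": TCP orientation; "ft_force": force on the tool from outside, world axes, zero at the start; "moment": the same for the moment, N m; "width": finger opening in mm; "grasp_force": force on a finger pad.
Only numpy, scipy, OpenCV 4.12 (cv2) and the standard library are available. Lean on these libraries where they do the work, as an engineer would, in place of code of your own. Each camera call takes 0.05 s, during which the arm holds its last target. There are 200 camera calls.

## Working session

There is one attempt and no reset: what is moved stays moved. The work goes in short steps, Python scripts to look and compute and a tool call to move; the robot and the scene stay as the last step left them, time stands still between calls to the robot, and variables do not carry over. Pictures are saved under pics/ and viewed, at most 10 in all, crops included, and the job is handed in when it is done.

Besides the shell and the picture viewer there is one more tool, called after "Emit:" as name([rows], argument=value, ...), one row to a line, values as JSON. servo_tool: Moves the arm, as the interface text tells. Its arguments: {"type":"object","properties":{"deltas":{"type":"array","items":{"type":"array"}},"grip":{"type":"number"}},"required":["deltas"]}

```bash
mkdir -p pics; ls; cat > h.py <<'E'
import numpy as np, cv2
from workcell import ctrl, get_image, close_job, finder
def world(p, mask):
    v,u=np.nonzero(mask & (p["depth"]>0)); z=p["depth"][v,u]; K=p["K"]
    c=np.stack([(u-K[0,2])/K[0,0]*z,(v-K[1,2])/K[1,1]*z,z,np.ones_like(z)])
    return (p["pose"]@c)[:3].T
E
python3 - <<'E'
from h import *
o=ctrl.get_obs(); print({k:np.round(v,3) for k,v in o.items()}, ctrl.grip_point_offset)
ims=[]
for n in("top","scene"):
    p=get_image(n); ims.append(p["frame"]); print(n,np.round(p["pose"],2).tolist(),p["K"][0,0])
    for q in("cap","jar","socket","rail","open_jar","tape_roll","resin_cup","gear_grey","tile_b"):
        for d in finder.silhouettes(q,p)[:2]:
            w=world(p,d["mask"])
            if len(w)<10: continue
            top=np.percentile(w[:,2],97); t=w[w[:,2]>top-4]
            print(q,round(d["score"],2),np.round(np.array(d["rect"])*[512,384,512,384]),len(w),"zTop",round(top,1),"topmid",np.round((t.min(0)+t.max(0))/2,1),"mean",np.round(t.mean(0),1),"ext",np.round(np.ptp(t,axis=0)), "rect",[np.round(x,1) for x in cv2.minAreaRect(w[:,:2].astype(np.float32))])
    cv2.imwrite(f"pics/{n}1.png",p["frame"])
E
```

```text
pics
{'t': np.float64(0.0), 'qpos': array([-1.214,  0.424,  1.631,  0.   ,  1.089, -0.019]), 'qvel': array([-0.   , -0.   ,  0.001, -0.   , -0.001, -0.   ]), 'joint_torque': array([ 1.0000e-03, -5.4462e+01, -2.7367e+01,  6.4000e-02,  2.3000e-02,
       -0.0000e+00]), 'ee_pos': array([ 229.234, -580.855,  221.887]), 'orientation': array([-3.085, -0.587,  0.   ]), 'ft_force': array([-0.195, -0.42 , -0.056]), 'moment': array([-0.025,  0.03 , -0.001]), 'grasp_force': np.float64(0.0), 'width': np.float64(87.834)} 18.700000000000003
top [[0.02, -0.99, 0.13, 406.97], [-1.0, -0.02, -0.0, -0.51], [0.0, -0.13, -0.99, 1532.85], [0.0, 0.0, 0.0, 1.0]] 488.1374813671002
cap 0.65 [156. 206.  21.  17.] 203 zTop 84.5 topmid [534.7 271.2  85.3] mean [534.5 269.9  82.3] ext [45. 43. 10.] rect [array([534.9, 270.5]), array([45.1, 45.4]), np.float64(89.0)]
jar 0.46 [238. 164.   8.  15.] 129 zTop 18.0 topmid [682.5  49.6  17.5] mean [680.9  47.6  16.5] ext [26. 25.  7.] rect [array([678.3,  44. ]), array([38.8, 37.1]), np.float64(29.1)]
jar 0.41 [162. 208.  20.  15.] 50 zTop 64.1 topmid [529.3 273.   62.2
[... 3371 characters left out ...]
   25. ] mean [ 641.  -321.6   23.8] ext [89. 90.  6.] rect [array([ 643.8, -326.7]), array([82.2, 95.7]), np.float64(28.9)]
resin_cup 0.52 [236. 176.  10.  21.] 258 zTop 50.1 topmid [685.1 -85.9  49.3] mean [689.4 -82.7  48.8] ext [59. 59.  6.] rect [array([685.4, -85.8]), array([51.2, 60. ]), np.float64(44.2)]
gear_grey 0.58 [236. 177.  17.  21.] 312 zTop 52.1 topmid [685.4 -86.6  51.1] mean [692.8 -90.3  50.6] ext [61. 58.  6.] rect [array([ 702. , -109.4]), array([ 61.3, 118.5]), np.float64(37.0)]
tile_b 0.66 [321. 163.  16.  19.] 155 zTop 10.6 topmid [ 468.  -332.     9.3] mean [ 469.6 -334.5    8.3] ext [69. 65.  5.] rect [array([ 466.7, -335.7]), array([51.7, 61.3]), np.float64(40.9)]
```

```bash
cd pics; python3 -c "
import cv2,numpy as np
cv2.imwrite('both1.png',cv2.resize(np.vstack([cv2.imread('top1.png'),cv2.imread('scene1.png')]),(400,600)))"
```

```text
(no output)
```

View pics/top1.png

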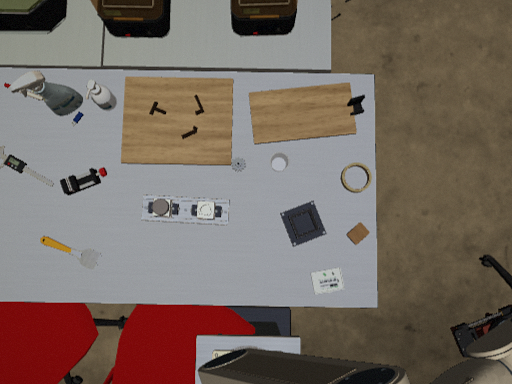

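View pics/scene1.png

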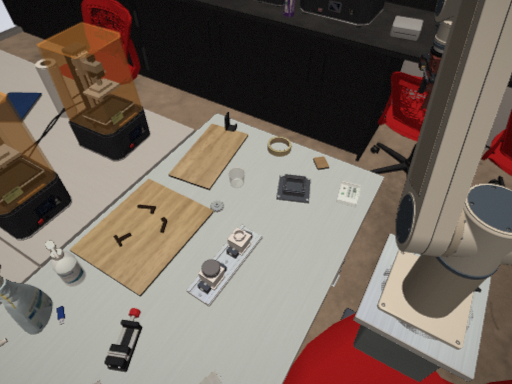

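The views agree: the capped jar is at pixel (160,207) top / (211,269) scene, the open jar at (205,210), and the socket at (302,224). The heights match the given sizes (cap top about 79, socket about 36). Cap is near (534.7, 271.4), and the socket near (496, -163) with yaw about 22°. Now moving towards the jar.

Emit:
servo_tool([
  [[23.9, -27.2, 2.9], [0, 0, 0]],
  [[47.8, -54.5, 5.8], [0, 0, 0]],
  [[71.6, -81.7, 8.6], [0, 0, 0]],
  [[95.5, -109, 11.5], [0, 0, 0]],
  [[119.4, -136.2, 14.4], [0, 0, 0]],
], grip=-1)

```text
t: 1.42
ee_pos: [290.7, -409.3, 208.2]
orientation: [3.086, 0.586, 0.0]
ft_force: [0.8, -0.6, 0.3]
width: 87.8
grasp_force: 0.0
```

Emit:
servo_tool([
  [[23.9, -27.2, 2.9], [0, 0, 0]],
  [[47.8, -54.5, 5.8], [0, 0, 0]],
  [[71.6, -81.7, 8.6], [0, 0, 0]],
  [[95.5, -109, 11.5], [0, 0, 0]],
  [[119.4, -136.2, 14.4], [0, 0, 0]],
])

```text
t: 1.83
ee_pos: [351.9, -238.8, 194.0]
orientation: [3.086, 0.586, 0.001]
ft_force: [1.9, -0.2, -0.4]
width: 88.0
grasp_force: 0.0
```

Emit:
servo_tool([
  [[23.9, -27.2, 2.9], [0, 0, 0]],
  [[47.8, -54.5, 5.8], [0, 0, 0]],
  [[71.6, -81.7, 8.6], [0, 0, 0]],
  [[95.5, -109, 11.5], [0, 0, 0]],
  [[119.4, -136.2, 14.4], [0, 0, 0]],
])

```text
t: 2.25
ee_pos: [413.1, -68.1, 179.7]
orientation: [3.086, 0.587, 0.001]
ft_force: [0.2, 0.9, 0.5]
width: 87.9
grasp_force: 0.0
```

Emit:
servo_tool([
  [[23.9, -27.2, 2.9], [0, 0, 0]],
  [[47.8, -54.5, 5.8], [0, 0, 0]],
  [[71.6, -81.7, 8.6], [0, 0, 0]],
  [[95.5, -109, 11.5], [0, 0, 0]],
  [[119.4, -136.2, 14.4], [0, 0, 0]],
])

```text
t: 2.67
ee_pos: [474.1, 102.7, 165.1]
orientation: [3.086, 0.587, 0.001]
ft_force: [0.4, -0.3, -0.4]
width: 87.6
grasp_force: 0.0
```

Emit:
servo_tool([
  [[23.9, -27.2, 2.9], [0, 0, 0]],
  [[47.8, -54.5, 5.8], [0, 0, 0]],
  [[71.6, -81.7, 8.6], [0, 0, 0]],
  [[119.4, -136.2, 14.4], [0, 0, 0]],
  [[119.4, -136.2, 14.4], [0, 0, 0]],
])

```text
t: 3.08
ee_pos: [535.6, 274.2, 150.7]
orientation: [-3.085, -0.588, -0.002]
ft_force: [-0.1, -0.5, 0.3]
width: 88.0
grasp_force: 0.0
```

Emit:
servo_tool([
  [[0, 0, 20], [0, 0, 0]],
  [[0, 0, 45], [0, 0, 0]],
  [[0, 0, 56], [0, 0, 0]],
  [[0, 0, 56], [0, 0, 0]],
])

```text
t: 3.42
ee_pos: [532.8, 270.4, 92.0]
orientation: [3.085, 0.587, -0.008]
ft_force: [-0.1, -0.2, -0.2]
width: 87.8
grasp_force: 0.0
```

```bash
python3 - <<'E'
from h import *
o=ctrl.get_obs(); print(np.round(o["ee_pos"],1),np.round(o["qpos"],3))
ims=[]
for n,c in(("top",(205,156)),("scene",(265,210))):
    p=get_image(n)
    for d in finder.silhouettes("cap",p)[:1]:
        w=world(p,d["mask"]); t=w[(w[:,2]>72)&(w[:,2]<86)]
        print(d["score"],len(t),np.round((t.min(0)+t.max(0))/2,1),np.round(np.ptp(t,axis=0)))
    r,cc=c; ims.append(cv2.resize(p["frame"][r-50:r+50,cc-50:cc+50],(400,400),interpolation=2))
cv2.imwrite("pics/near1.png",np.hstack(ims))
E
```

```text
[532.8 270.4  92. ] [0.45  0.559 1.766 0.    0.823 1.644]
0.49 45 [519.8 269.1  77.1] [16. 32.  8.]
```

View pics/near1.png

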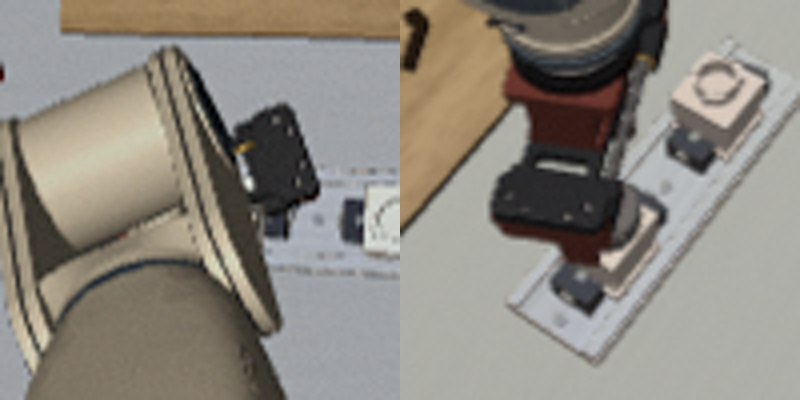

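The right crop shows the gripper straddling the cap at about (570,220); the top view is blocked by the wrist. Going down to just above the shoulder.

Emit:
servo_tool([
  [[0, 0, 10], [0, 0, 0]],
  [[0, 0, 20], [0, 0, 0]],
  [[0, 0, 28], [0, 0, 0]],
  [[0, 0, 31], [0, 0, 0]],
  [[0, 0, 31], [0, 0, 0]],
])

```text
t: 4.03
ee_pos: [534.0, 270.8, 62.3]
orientation: [3.086, 0.587, -0.004]
ft_force: [-0.5, 1.8, 0.0]
width: 87.6
grasp_force: 0.0
```

Emit:
servo_tool([
  [[0, 0, 0], [0, 0, 0]],
  [[0, 0, 0], [0, 0, 0]],
  [[0, 0, 0], [0, 0, 0]],
])

```text
t: 4.28
ee_pos: [535.1, 271.4, 64.0]
orientation: [-3.086, -0.587, -0.001]
ft_force: [-0.5, -1.0, 0.8]
width: 87.8
grasp_force: 0.0
```

Emit:
servo_tool([
  [[0, 0, 2], [0, 0, 0]],
  [[0, 0, 2], [0, 0, 0]],
  [[0, 0, 2], [0, 0, 0]],
])

```text
t: 4.53
ee_pos: [534.8, 271.3, 61.7]
orientation: [-3.086, -0.587, -0.0]
ft_force: [-0.6, 0.4, -0.1]
width: 87.8
grasp_force: 0.0
```

Emit:
servo_tool([
  [[0, 0, 0], [0, 0, 0]],
  [[0, 0, 0], [0, 0, 0]],
  [[0, 0, 0], [0, 0, 0]],
  [[0, 0, 0], [0, 0, 0]],
  [[0, 0, 0], [0, 0, 0]],
], grip=1)

```text
t: 4.95
ee_pos: [534.8, 271.2, 61.7]
orientation: [-3.086, -0.587, -0.0]
ft_force: [0.5, -0.8, 0.4]
width: 58.2
grasp_force: 0.0
```

Emit:
servo_tool([
  [[0, 0, 0], [0, 0, 0]],
  [[0, 0, 0], [0, 0, 0]],
  [[0, 0, 0], [0, 0, 0]],
])

```text
t: 5.2
ee_pos: [534.8, 271.2, 61.7]
orientation: [3.086, 0.587, -0.0]
ft_force: [0.4, 0.5, 0.1]
width: 49.4
grasp_force: 30.0
```

Emit:
servo_tool([
  [[0, 0, -2], [0, 0, 0]],
  [[0, 0, -4], [0, 0, 0]],
  [[0, 0, -6], [0, 0, 0]],
  [[0, 0, -8], [0, 0, 0]],
  [[0, 0, -10], [0, 0, 0]],
])

```text
t: 5.62
ee_pos: [534.3, 271.1, 71.5]
orientation: [3.086, 0.587, -0.002]
ft_force: [-0.7, -0.1, -6.8]
width: 50.0
grasp_force: 30.0
```

Emit:
servo_tool([
  [[0, 0, -4], [0, 0, 0]],
  [[0, 0, -8], [0, 0, 0]],
  [[0, 0, -14], [0, 0, 0]],
  [[0, 0, -20], [0, 0, 0]],
  [[0, 0, -26], [0, 0, 0]],
])

```text
t: 6.03
ee_pos: [535.2, 271.4, 98.9]
orientation: [-3.086, -0.587, -0.002]
ft_force: [-0.1, -0.0, -2.4]
width: 49.3
grasp_force: 30.0
```

Emit:
servo_tool([
  [[0, 0, -8], [0, 0, 0]],
  [[0, 0, -18], [0, 0, 0]],
  [[0, 0, -30], [0, 0, 0]],
  [[0, 0, -38], [0, 0, 0]],
  [[0, 0, -40], [0, 0, 0]],
])

```text
t: 6.45
ee_pos: [535.9, 271.7, 140.0]
orientation: [-3.085, -0.587, -0.005]
ft_force: [0.3, 0.2, -2.2]
width: 50.1
grasp_force: 30.0
```

Emit:
servo_tool([
  [[0, 0, 0], [0, 0, 0]],
  [[0, 0, 0], [0, 0, 0]],
])

```text
t: 6.62
ee_pos: [534.7, 271.2, 137.7]
orientation: [-3.086, -0.587, -0.0]
ft_force: [-0.3, 0.3, -3.3]
width: 49.6
grasp_force: 30.0
```

```bash
python3 - <<'E'
from h import *
o=ctrl.get_obs(); print({k:np.round(v,2) for k,v in o.items()})
p=get_image("scene")
for q in ("jar","open_jar","cap"):
  for d in finder.silhouettes(q,p)[:2]:
    w=world(p,d["mask"]); print(q,round(d["score"],2),len(w),np.round(np.percentile(w,[3,50,97],axis=0),0).tolist())
c=p["frame"][190:310,150:310]; cv2.imwrite("pics/lift.png",cv2.resize(c,(800,600),interpolation=2))
E
```

```text
{'t': np.float64(6.62), 'qpos': array([0.45, 0.49, 1.75, 0.  , 0.9 , 1.64]), 'qvel': array([ 0.  ,  0.01,  0.01,  0.  ,  0.  , -0.  ]), 'joint_torque': array([ 0.000e+00, -5.702e+01, -2.469e+01,  1.000e-02, -9.000e-02,
       -0.000e+00]), 'ee_pos': array([534.69, 271.19, 137.74]), 'orientation': array([-3.09, -0.59, -0.  ]), 'ft_force': array([-0.29,  0.3 , -3.31]), 'moment': array([-0.01,  0.  , -0.02]), 'grasp_force': np.float64(30.0), 'width': np.float64(49.57)}
jar 0.62 195 [[508.0, 250.0, 91.0], [512.0, 282.0, 111.0], [543.0, 298.0, 134.0]]
open_jar 0.66 415 [[504.0, 115.0, 15.0], [521.0, 145.0, 56.0], [554.0, 164.0, 73.0]]
```

View pics/lift.png

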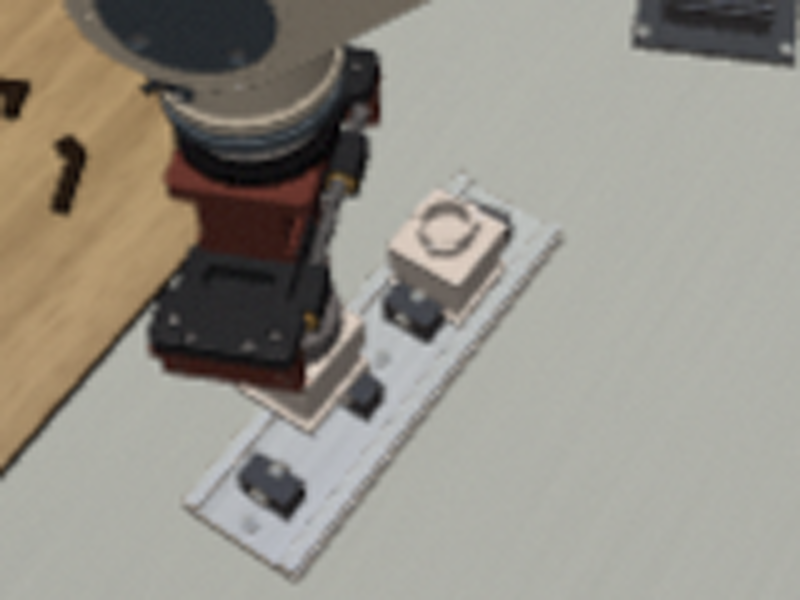

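Picture: jar hangs upright under the gripper at (310,370), clear of the rail, and the open jar stays at (450,250). Carrying to the socket.

Emit:
servo_tool([
  [[0, 0, -10], [0, 0, 0]],
  [[-4, 8, -22], [0, 0, 0]],
  [[-14, 28, -30], [0, 0, 0]],
  [[-27, 54, -30], [0, 0, 0]],
  [[-42, 84, -30], [0, 0, 0]],
])

```text
t: 7.23
ee_pos: [527.3, 177.4, 169.6]
orientation: [-3.085, -0.59, -0.005]
ft_force: [1.4, -1.0, -3.3]
width: 50.0
grasp_force: 30.0
```

Emit:
servo_tool([
  [[-15, 30, 0], [0, 0, 0]],
  [[-30, 60, 0], [0, 0, 0]],
  [[-45, 90, 0], [0, 0, 0]],
  [[-60, 120, 0], [0, 0, 0]],
  [[-75, 150, 0], [0, 0, 0]],
])

```text
t: 7.65
ee_pos: [511.7, 8.6, 169.1]
orientation: [3.086, 0.587, 0.002]
ft_force: [0.4, -0.4, -2.1]
width: 49.5
grasp_force: 30.0
```

Emit:
servo_tool([
  [[-15, 30, 0], [0, 0, 0]],
  [[-30, 60, 0], [0, 0, 0]],
  [[-45, 90, 0], [0, 0, 0]],
  [[-60, 120, 0], [0, 0, 0]],
  [[-72, 141, 0], [0, 0, 0]],
])

```text
t: 8.07
ee_pos: [496.6, -150.1, 169.2]
orientation: [3.085, 0.585, 0.003]
ft_force: [0.2, -0.1, -2.8]
width: 49.8
grasp_force: 30.0
```

Emit:
servo_tool([
  [[-5, 10, 0], [0, 0, -0.06]],
  [[-6.5, 14.5, 0], [0, 0, -0.16]],
  [[-6.5, 14.5, 0], [0, 0, -0.27]],
  [[-6.5, 14.5, 0], [0, 0, -0.37]],
  [[-6.5, 14.5, 0], [0, 0, -0.426]],
])

```text
t: 8.48
ee_pos: [495.8, -163.7, 168.9]
orientation: [2.889, 1.232, 0.001]
ft_force: [1.0, -0.0, -3.4]
width: 49.7
grasp_force: 30.0
```

Emit:
servo_tool([
  [[0, 0, 5], [0, 0, 0]],
  [[0, 0, 15], [0, 0, 0]],
  [[0, 0, 25], [0, 0, 0]],
  [[0, 0, 30], [0, 0, 0]],
  [[0, 0, 30], [0, 0, 0]],
])

```text
t: 8.9
ee_pos: [494.7, -162.4, 135.9]
orientation: [-2.891, -1.224, 0.004]
ft_force: [-0.6, 0.1, -2.8]
width: 49.7
grasp_force: 30.0
```

Emit:
servo_tool([
  [[0, 0, 0], [0, 0, 0]],
  [[0, 0, 0], [0, 0, 0]],
  [[0, 0, 0], [0, 0, 0]],
])

```text
t: 9.15
ee_pos: [496.2, -162.9, 137.9]
orientation: [2.892, 1.226, 0.001]
ft_force: [-0.0, 0.5, -2.6]
width: 49.4
grasp_force: 30.0
```

```bash
python3 - <<'E'
from h import *
o=ctrl.get_obs(); print({k:np.round(v,3) for k,v in o.items()})
r=o["orientation"]; print("psi",np.degrees(2*np.arctan2(r[1],r[0])))
ims=[]
for n in("top","scene"):
  p=get_image(n)
  for q in ("jar","cap","socket"):
    for d in finder.silhouettes(q,p)[:1]:
      w=world(p,d["mask"]); print(n,q,round(d["score"],2),len(w),np.round(np.percentile(w,[3,50,97],axis=0),0).tolist(),[np.round(x,1) for x in cv2.minAreaRect(w[:,:2].astype(np.float32))])
  r,c=(225,302) if n=="top" else (180,285)
  ims.append(cv2.resize(p["frame"][r-50:r+50,c-50:c+50],(400,400),interpolation=2))
cv2.imwrite("pics/sock.png",np.hstack(ims))
E
```

```text
{'t': np.float64(9.15), 'qpos': array([-0.34 ,  0.395,  1.917, -0.   ,  0.829,  0.429]), 'qvel': array([ 0.   , -0.004,  0.002, -0.   ,  0.   , -0.002]), 'joint_torque': array([-8.0000e-03, -4.7852e+01, -2.2026e+01,  5.3000e-02, -9.0000e-03,
        3.0000e-03]), 'ee_pos': array([ 496.196, -162.895,  137.904]), 'orientation': array([2.892e+00, 1.226e+00, 1.000e-03]), 'ft_force': array([-0.003,  0.51 , -2.62 ]), 'moment': array([ 0.041,  0.028, -0.013]), 'grasp_force': np.float64(29.999), 'width': np.float64(49.443)}
psi 45.935355943813484
top cap 0.42 1819 [[493.0, 78.0, 4.0], [531.0, 228.0, 13.0], [569.0, 334.0, 34.0]] [array([531.4, 206.1]), array([269.7,  80.1]), np.float64(87.8)]
top socket 0.59 183 [[458.0, -219.0, 2.0], [511.0, -116.0, 8.0], [538.0, -94.0, 142.0]] [array([ 499.7, -160.9]), array([140. ,  70.7]), np.float64(79.5)]
scene jar 0.45 148 [[467.0, -149.0, 91.0], [489.0, -140.0, 114.0], [509.0, -131.0, 134.0]] [array([ 488.6, -140.6]), array([48.7, 12. ]), np.float64(19.5)]
scene cap 0.65 127 [[442.0, -359.0, 3.0], [468.0, -332.0, 8.0], [493.0, -307.0, 10.0]] [array([ 468.4, -332.3]), array([42.1, 58.3]), np.float64(42.5)]
scene socket 0.84 736 [[439.0, -209.0, 4.0], [491.0, -149.0, 9.0], [549.0, -103.0, 37.0]] [array([ 497.1, -164.3]), array([111.6, 114.8]), np.float64(22.6)]
```

View pics/sock.png

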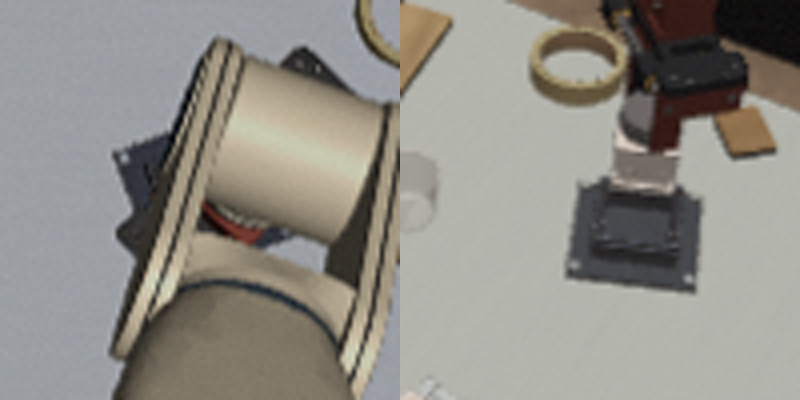

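Right crop: jar is above the socket, its sides parallel to the pocket (pocket centre at about (635,215)). Lowering into the flare.

Emit:
servo_tool([
  [[0, 0, 10], [0, 0, 0]],
  [[0, 0, 24], [0, 0, 0]],
  [[0, 0, 36], [0, 0, 0]],
  [[0, 0, 44], [0, 0, 0]],
  [[0, 0, 46], [0, 0, 0]],
])

```text
t: 9.97
ee_pos: [494.8, -162.5, 89.9]
orientation: [-2.891, -1.225, 0.003]
ft_force: [-0.1, 0.6, -3.1]
width: 49.7
grasp_force: 30.0
```

Emit:
servo_tool([
  [[0, 0, 2], [0, 0, 0]],
  [[0, 0, 4], [0, 0, 0]],
  [[0, 0, 6], [0, 0, 0]],
  [[0, 0, 8], [0, 0, 0]],
  [[0, 0, 8], [0, 0, 0]],
])

```text
t: 10.38
ee_pos: [495.9, -162.9, 83.7]
orientation: [2.892, 1.226, 0.0]
ft_force: [-0.3, 0.2, -3.2]
width: 49.8
grasp_force: 30.0
```

Emit:
servo_tool([
  [[0, 0, 2], [0, 0, 0]],
  [[0, 0, 4], [0, 0, 0]],
  [[0, 0, 6], [0, 0, 0]],
  [[0, 0, 7], [0, 0, 0]],
  [[0, 0, 7], [0, 0, 0]],
])

```text
t: 10.8
ee_pos: [495.8, -162.8, 76.4]
orientation: [-2.892, -1.226, 0.0]
ft_force: [0.2, -0.7, -2.6]
width: 49.6
grasp_force: 30.0
```

Inside the straight walls without contact. On down; the floor is expected at TCP z of about 59.7.

Emit:
servo_tool([
  [[0, 0, 3], [0, 0, 0]],
  [[0, 0, 6], [0, 0, 0]],
  [[0, 0, 9], [0, 0, 0]],
  [[0, 0, 12], [0, 0, 0]],
  [[0, 0, 12.5], [0, 0, 0]],
])

```text
t: 11.22
ee_pos: [495.5, -162.7, 63.5]
orientation: [-2.892, -1.226, 0.001]
ft_force: [0.1, 0.7, -2.2]
width: 49.9
grasp_force: 30.0
```

Emit:
servo_tool([
  [[0, 0, 1], [0, 0, 0]],
  [[0, 0, 2], [0, 0, 0]],
  [[0, 0, 3], [0, 0, 0]],
  [[0, 0, 4], [0, 0, 0]],
  [[0, 0, 4.5], [0, 0, 0]],
])

```text
t: 11.63
ee_pos: [495.9, -162.9, 59.7]
orientation: [2.892, 1.226, 0.0]
ft_force: [-1.6, 1.3, 3.7]
width: 49.8
grasp_force: 30.0
```

Seated at the expected height with light contact. Now twisting anticlockwise (negative about tool z).

Emit:
servo_tool([
  [[0, 0, 0], [0, 0, -0.06]],
  [[0, 0, 0], [0, 0, -0.12]],
  [[0, 0, 0], [0, 0, -0.18]],
  [[0, 0, 0], [0, 0, -0.24]],
  [[0, 0, 0], [0, 0, -0.3]],
])

```text
t: 12.05
ee_pos: [496.5, -163.3, 60.1]
orientation: [2.674, 1.647, 0.001]
ft_force: [0.7, -0.9, -0.7]
width: 49.6
grasp_force: 30.0
```

```bash
python3 - <<'E'
from h import *
o=ctrl.get_obs(); r=o["orientation"]; print(np.round(o["ft_force"],1),np.round(o["moment"],3),np.round(o["ee_pos"],1),np.degrees(2*np.arctan(r[1]/r[0])),np.round(o["qpos"],3))
E
```

```text
[ 0.7 -0.9 -0.7] [-0.389 -0.048 -0.29 ] [ 496.5 -163.3   60.1] 63.25888503444759 [-0.34   0.528  1.948 -0.     0.664  0.126]
```

Emit:
servo_tool([
  [[0, 0, 0], [0, 0, -0.06]],
  [[0, 0, 0], [0, 0, -0.12]],
  [[0, 0, 0], [0, 0, -0.18]],
  [[0, 0, 0], [0, 0, -0.24]],
  [[0, 0, 0], [0, 0, -0.3]],
])

```text
t: 12.47
ee_pos: [496.3, -163.2, 60.2]
orientation: [2.398, 2.028, 0.001]
ft_force: [-0.3, -0.6, 1.5]
width: 49.4
grasp_force: 30.0
```

Emit:
servo_tool([
  [[0, 0, 0], [0, 0, -0.06]],
  [[0, 0, 0], [0, 0, -0.12]],
  [[0, 0, 0], [0, 0, -0.18]],
  [[0, 0, 0], [0, 0, -0.24]],
  [[0, 0, 0], [0, 0, -0.3]],
])

```text
t: 12.88
ee_pos: [496.9, -163.3, 61.0]
orientation: [2.066, 2.363, 0.001]
ft_force: [-1.7, -0.0, 9.8]
width: 49.9
grasp_force: 30.0
```

```bash
python3 - <<'E'
from h import *
o=ctrl.get_obs(); r=o["orientation"]; print(np.round(o["ft_force"],1),np.round(o["moment"],3),np.round(o["ee_pos"],1),np.degrees(2*np.arctan(r[1]/r[0])))
E
```

```text
[-1.7 -0.   9.8] [-0.018  0.252 -0.095] [ 496.9 -163.3   61. ] 97.66710342303291
```

Torque fell and the seal pushes up: the threads are letting go. Turning on to about 69°.

Emit:
servo_tool([
  [[0, 0, 0], [0, 0, -0.06]],
  [[0, 0, 0], [0, 0, -0.12]],
  [[0, 0, 0], [0, 0, -0.18]],
  [[0, 0, 0], [0, 0, -0.24]],
  [[0, 0, 0], [0, 0, -0.3]],
])

```text
t: 13.3
ee_pos: [497.0, -163.4, 61.1]
orientation: [1.69, 2.645, 0.001]
ft_force: [-2.8, -1.1, 9.5]
width: 49.5
grasp_force: 30.0
```

Emit:
servo_tool([
  [[0, 0, 0], [0, 0, 0]],
  [[0, 0, 0], [0, 0, 0]],
])

```text
t: 13.47
ee_pos: [497.1, -163.4, 61.1]
orientation: [1.693, 2.643, 0.001]
ft_force: [-1.9, 0.0, 9.2]
width: 50.0
grasp_force: 30.0
```

```bash
python3 - <<'E'
from h import *
o=ctrl.get_obs(); r=o["orientation"]; print(np.round(o["ft_force"],1),np.round(o["moment"],3),np.round(o["ee_pos"],1),np.degrees(2*np.arctan(r[1]/r[0])))
E
```

```text
[-1.9  0.   9.2] [-0.091  0.198  0.087] [ 497.1 -163.4   61.1] 114.72188432451063
```

Emit:
servo_tool([
  [[0, 0, -1], [0, 0, 0]],
  [[0, 0, -2], [0, 0, 0]],
  [[0, 0, -3], [0, 0, 0]],
  [[0, 0, -4], [0, 0, 0]],
  [[0, 0, -5], [0, 0, 0]],
])

```text
t: 13.88
ee_pos: [495.9, -162.8, 64.7]
orientation: [-1.695, -2.645, 0.0]
ft_force: [-0.2, -0.1, -1.1]
width: 49.8
grasp_force: 30.0
```

Emit:
servo_tool([
  [[0, 0, -1.5], [0, 0, 0]],
  [[0, 0, -3], [0, 0, 0]],
  [[0, 0, -5], [0, 0, 0]],
  [[0, 0, -7], [0, 0, 0]],
  [[0, 0, -9], [0, 0, 0]],
])

```text
t: 14.3
ee_pos: [495.9, -162.8, 73.9]
orientation: [-1.695, -2.645, -0.0]
ft_force: [-0.4, 0.7, -0.6]
width: 49.5
grasp_force: 30.0
```

The load is only the cap's weight, so the jar stays put. Raising to the final height.

Emit:
servo_tool([
  [[0, 0, -3], [0, 0, 0]],
  [[0, 0, -7], [0, 0, 0]],
  [[0, 0, -11], [0, 0, 0]],
  [[0, 0, -14], [0, 0, 0]],
  [[0, 0, -15], [0, 0, 0]],
])

```text
t: 14.72
ee_pos: [496.3, -163.0, 89.4]
orientation: [1.695, 2.644, 0.0]
ft_force: [-0.5, -0.9, -1.1]
width: 49.6
grasp_force: 30.0
```

Emit:
servo_tool([
  [[0, 0, 0], [0, 0, 0]],
  [[0, 0, 0], [0, 0, 0]],
  [[0, 0, 0], [0, 0, 0]],
  [[0, 0, 0], [0, 0, 0]],
])

```text
t: 15.05
ee_pos: [495.7, -162.8, 88.5]
orientation: [-1.695, -2.645, 0.0]
ft_force: [-0.1, -0.6, 0.0]
width: 49.5
grasp_force: 30.0
```

```bash
python3 - <<'E'
from h import *
o=ctrl.get_obs(); print(np.round(o["ft_force"],1),np.round(o["ee_pos"],1),np.round(o["orientation"],3))
p=get_image("scene")
for q in ("jar","open_jar","cap","jar_mouth","tape_roll","resin_cup","tile_b"):
  for d in finder.silhouettes(q,p)[:2]:
    w=world(p,d["mask"])
    if len(w): print(q,round(d["score"],2),len(w),np.round(np.percentile(w,[3,50,97],axis=0),0).tolist())
cv2.imwrite("pics/end.png",cv2.resize(p["frame"][140:230,240:360],(800,600),interpolation=2))
E
```

```text
[-0.1 -0.6  0. ] [ 495.7 -162.8   88.5] [-1.695 -2.645  0.   ]
jar 0.46 200 [[466.0, -172.0, 23.0], [490.0, -149.0, 54.0], [523.0, -132.0, 70.0]]
open_jar 0.85 418 [[504.0, 115.0, 14.0], [520.0, 147.0, 56.0], [552.0, 164.0, 73.0]]
open_jar 0.32 177 [[472.0, -182.0, 88.0], [494.0, -156.0, 104.0], [517.0, -139.0, 108.0]]
cap 0.67 170 [[473.0, -180.0, 90.0], [494.0, -156.0, 104.0], [517.0, -139.0, 108.0]]
jar_mouth 0.71 203 [[465.0, -172.0, 23.0], [489.0, -149.0, 54.0], [522.0, -132.0, 70.0]]
tape_roll 0.33 550 [[437.0, -216.0, 4.0], [480.0, -137.0, 9.0], [553.0, -103.0, 36.0]]
tile_b 0.69 111 [[421.0, -347.0, -1.0], [460.0, -324.0, 7.0], [486.0, -207.0, 124.0]]
```

View pics/end.png

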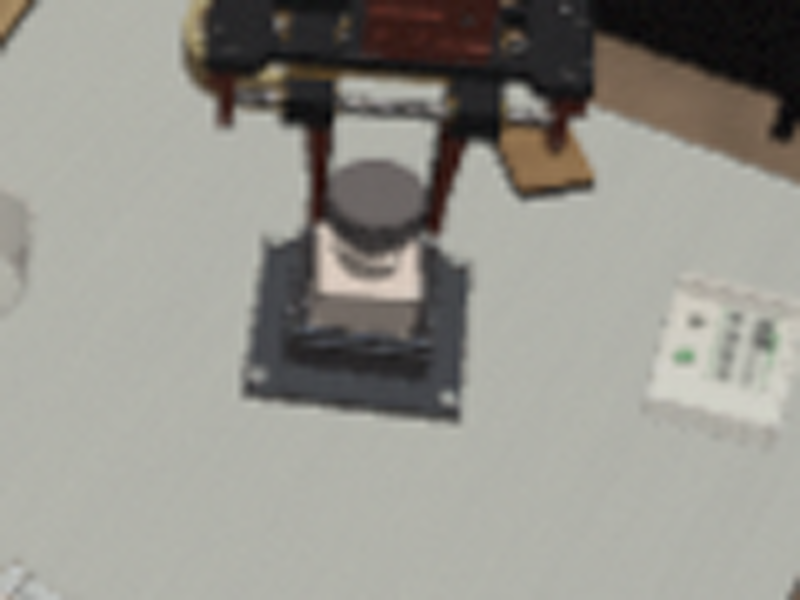

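The cap is held level at (375,200) above the jar seated in the socket at (370,270). Its top at about 106 to 107 mm puts the rim about 15 mm above the mouth at 71, and the open jar has not moved.

```bash
python3 -c "
from workcell import close_job; print(close_job())"
```

```text
the job is handed in; nothing more can be done
None
```

I handed the job in at about 15 s: the jar is seated in the socket, and the cap is unscrewed and held level about 15 mm above the open mouth; the open jar is still on the rail, and I saw nothing else moved.

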